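Clip the test bar into the dip stand's snap hook

ROBOT

A 6-joint arm with a two-finger parallel gripper is mounted at the origin on the work surface. World frame = base frame: x ahead of the robot, y to its left, z up, the work surface at z = 0. Lengths are in mm, angles in rad, forces in N, time in s.
With the tool pointing down it reaches from about 350 to 850 mm from the base axis. Payload 8.1 kg.
Tool frame: the origin (TCP) lies midway between the tips of the shut fingers; the grasp point (between the pads) lies 19 mm behind it; x points along the fingers, y is the direction in which the jaws open and shut, and the axes are right-handed (so a half turn about x gives the same grasp; the last joint's range is limited). The gripper opens to 93 mm and grips with 3 to 60 N. Pads are 15 mm wide; open, the fingers measure 128 mm over their backs; the gripper's body (75 mm by 188 mm) begins 65 mm behind the grasp point.
Start: joints at [-1.421, 0.13, 1.488, -0, 1.523, -0.085], TCP at [139.609, -583.536, 218.635] pointing down, gripper open.
Joint ranges: [-2.96, 2.96], [-0.89, 2.26], [0.02, 2.5], [-1.34, 4.48], [0, 2.73], [-2.66, 2.66]. Speed limits (rad/s): [2.39, 2.39, 2.79, 3.14, 3.14, 3.14].

INTERFACE

Orientations are given as a unit quaternion [x, y, z, w].
In Python, from plant import readout, optics, robot gives the robot as it stands. The module is installed in compiled form; this text tells all that it offers.
- The arm moves only by the shell command python3 -m pendant 'ROWS' [FORCE]. ROWS is JSON, a list of rows, each an object with "slide": the shift along the tool's x, y, z in mm, a list of three; "yaw": the turn about the tool's x in degrees; "fingers": the opening, from -1 (shut) to 1 (fully open), so that 0 is half open. A call has exactly 8 rows; each row shifts and turns the commanded pose from where the row before left it, along the tool's axes as they then stand; what a row does not reach is not made up. A row lasts 1/12 s, in which the tool goes at most 41.7 mm and 7.16 degrees, less where a joint would pass 70% of its speed; a pose out of reach is approached as far as the arm can. A call with a gripper value outside its range is refused whole. The fingers move at their own pace and stop on an object; FORCE is the grip in N (left out, the last holds). Time passes only in rows, so rows that do not move let the fingers close, or fill a call up. It gives the time, the measured TCP pose, the force and the opening at its end, in the units of the state.
- readout.state(): the state, without advancing time (a new reading comes with each control period).
- optics.read_camera(name): name is "side" or "top"; returns (picture, depth): 384x512x3 uint8, blue, green, red; 384x512 float32, mm along the optical axis (not along the pixel's ray), 0 where there is no reading.
- optics.get_calibration(name): a dict with "fx", "fy", "cx", "cy" (pixels), "cam_to_world" (4x4, takes a point from camera to world coordinates). Camera axes: x right, y up, looking along -z (the intrinsics and any distortion apply to the point x, -y, -z); pixel columns grow to the right and rows downward; lengths in mm; the calibration is good to about 2 mm. A picture is of the moment at which its call begins. get_calibration takes no time and is no camera call.
- robot.sign_off(): hands the job in, once; it reports no verdict.
The state is a dict: "t": time; "joint_pos": joint angles; "qvel": joint speeds; "joint_efforts": joint torques, N m; "eef_pos": TCP position; "orientation": TCP orientation; "contact_force": force on the tool from outside, world axes, zero at the start; "torque": the same for the moment, N m; "grip_width": opening from 0.0 (shut) to 1.0 (fully open).
Only numpy, scipy, OpenCV 4.12 (cv2) and the standard library are available. Lean on these libraries where they do the work, as an engineer would, in place of code of your own. Each camera call takes 0.05 s, during which the arm holds its last target.

TASK

Pick out the steel test bar whose end is a closed round eye, push its eye down over the nose of the dip stand's snap hook and through the sprung gate, gently, without forcing the hook, and leave the bar hanging freely and nearly still in the closed hook over the stand's tray. Leave the other two bars and the crucibles and lid where they are.

Things in the scene. Friction and masses are not known exactly. Their poses are not given: they have to be found in the camera images.
- bar_center (a point): centre of the wanted steel bar, 70 mm long (x), 16 wide, 16 high, about 130 g, lying on the bench, its +x end away from the robot within 0.3 rad. It balances 8 mm from here towards the eye (+x). Held by its sides it can slip and pitch in the fingers when the eye is pressed: grip firmly (40 N or more), near the eye end.
- eye (a point): centre of the hole of the wanted bar's closed eye, 56 mm along +x from bar_center, same height and axes. The eye lies flat (z is the hole's axis): a ring of 6 mm round wire, hole 34 mm, 46 mm across outside. The far rim's wire centre is 20 mm further along +x.
- stand: fixed grey dip stand; origin on the bench below hook_ref, z up, +x from the hook to its upright rod (105 mm away, 16 mm thick, 237 mm tall, clamp block on it). Base 200 x 120 x 12 mm with a low white tray under the hook. The hook is forced if the held bar presses it with more than 16 N.
- hook_ref (a point): where the snap hook's nose stands if clamped at mid-range, 200 mm above the bench, level with the closed gate's centre line; axes as stand. The hook slides in its clamp along x and was set by hand: the true nose is anywhere from -10 to +10 mm along x from here, unreported: find it by touch or sight. It stays put in use.
- hook_bowl (a point): middle of the hook's bowl if clamped at mid-range (same -10 to +10 mm along x), axes as stand. The hook is an upright J of 8 mm round steel in the x-z plane. The nose points up, on the -x side, 18 mm above the gate; the shank is 44 mm further along +x, ending 8 mm above the gate; 36 mm clear between them. The bowl's inside is 35 to 40 mm below the gate.
- gate (a joint): sprung gate, a 5 mm steel finger from the shank level across to the nose's inside; rad, 0 closed, grows pushed down, stops at 0.68. A rim pushed down touching the nose (or within 1.5 mm; else the gate jams) takes 2 N rising to 4 N, slips past the tip 18 to 25 mm below the closed gate, then the force falls, the gate shuts above it and about 8 mm of free depth is left.
- disc_center (a point): centre of another bar of the same size whose +x end is a solid disc without a hole: leave it
- fork_center (a point): centre of another bar of the same size whose +x end is an open C, not a closed eye: leave it
- crucible_a: white lidded crucible, 76 mm across, 79 mm high, origin under its centre: leave it
- crucible_b: white lidded crucible like the other: leave it
- lid_loose: white crucible lid 76 mm across, 6 mm thick, lying on the bench: leave it
There are look-alikes about, which are no part of the job. Leave any green, orange or yellow look-alike of the part that bears bar_center alone.

How it is judged:
By the outcome, as a careful person would: the job done as asked, in the order asked, and still so for the second after the job is handed in, with the robot touching nothing.
It also fails if it takes over 58 s, if anything falls off the work surface, if the arm or the gripper's body presses on something with over 40 N, if the wrist force passes 120 N, or if a joint passes its speed limit or range.

## Working session

There is one attempt and no reset: what is moved stays moved. The work goes in short steps, Python scripts to look and compute and a shell command to move; the robot and the scene stay as the last step left them, time stands still between calls to the robot, and variables do not carry over. Pictures are saved under pics/ and viewed, and the job is handed in when it is done.

```bash
mkdir -p pics
python3 - <<'E'
from plant import readout, optics, robot
import cv2, numpy as np
print(readout.state())
for n in ("side","top"):
    p,d=optics.read_camera(n); cv2.imwrite(f"pics/{n}0.png",p); np.savez(f"pics/{n}0.npz",p=p,d=d)
    print(optics.get_calibration(n))
E
```

```text
{'t': 0.0, 'joint_pos': array([-1.42139267e+00,  1.31152998e-01,  1.48925428e+00,  2.36789053e-05,
        1.52302994e+00, -8.53988045e-02]), 'qvel': array([-7.74845855e-04,  2.73760891e-04, -1.59703199e-03, -1.49552324e-03,
       -5.09241302e-04,  3.34471595e-05]), 'joint_efforts': array([-2.91551056e-03, -5.59858632e+01, -4.91755199e+01,  7.62489508e-02,
        3.51047341e-02, -1.87547307e-04]), 'eef_pos': array([ 139.53641444, -582.96241066,  217.60607609]), 'orientation': array([-0.70222657, -0.08347628,  0.70225159, -0.08217211]), 'contact_force': array([ 0.23781463, -0.80167526,  0.90911613]), 'torque': array([ 0.01189448, -0.03803516,  0.02658696]), 'grip_width': 1.0009371384851018}
{'fx': 418.0268792432988, 'fy': 418.0268792432988, 'cx': 257.8711242804332, 'cy': 184.81259961593983, 'cam_to_world': array([[-9.66694338e-01,  1.90185797e-01, -1.71264182e-01,
         3.63603824e+02],
       [-2.55901376e-01, -7.28899829e-01,  6.34995688e-01,
         6.27510724e+02],
       [-4.06727194e-03,  6.57673476e-01,  7.53292145e-01,
         9.19926977e+02],
       [ 0.00000000e+00,  0.00000000e+00,  0.00000000e+00,
         1.00000000e+00]])}
{'fx': 420.6968400866295, 'fy': 420.6968400866295, 'cx': 256.83089516577013, 'cy': 193.04086661123048, 'cam_to_world': array([[-1.88292991e-02,  9.97679108e-01, -6.54358911e-02,
         4.36340259e+02],
       [-9.99492012e-01, -2.04658869e-02, -2.44308395e-02,
        -2.85286602e+01],
       [-2.57133417e-02,  6.49426348e-02,  9.97557657e-01,
         1.31708449e+03],
       [ 0.00000000e+00,  0.00000000e+00,  0.00000000e+00,
         1.00000000e+00]])}
```

View pics/side0.png

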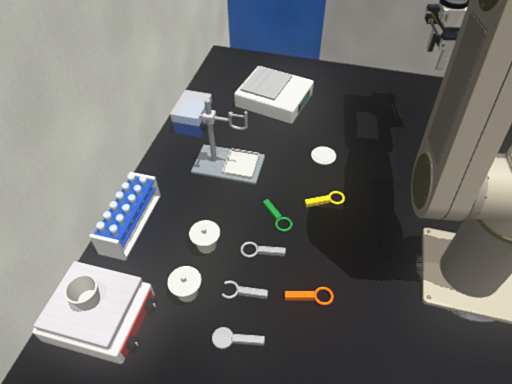

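View pics/top0.png

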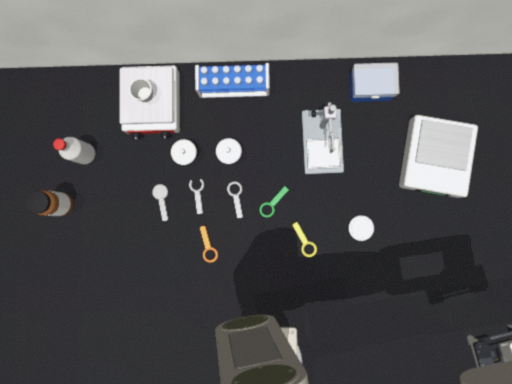

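The top view shows three steel bars: the disc at about (160,192), the open C at (197,186) and a ring at (235,188). The stand is near (323,140). I'll enlarge both views to confirm.

Run:
```python
import cv2, numpy as np
t=cv2.imread("pics/top0.png"); s=cv2.imread("pics/side0.png")
def c(i,x0,y0,x1,y1,k): return cv2.resize(i[y0:y1,x0:x1],None,fx=k,fy=k,interpolation=cv2.INTER_CUBIC)
cv2.imwrite("pics/t_bars.png",c(t,180,170,280,230,8))
cv2.imwrite("pics/t_stand.png",c(t,290,90,360,180,6))
cv2.imwrite("pics/s_bars.png",c(s,210,225,310,300,8))
cv2.imwrite("pics/s_stand.png",c(s,185,85,275,185,6))
```

```text
(no output)
```

View pics/t_bars.png

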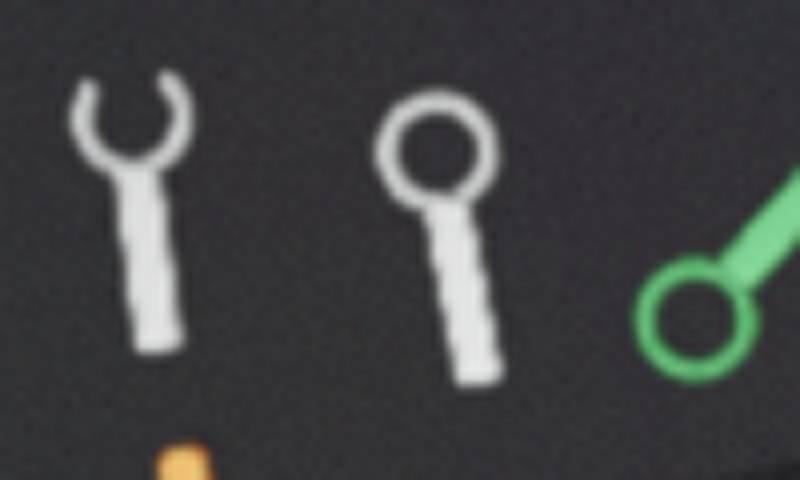

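View pics/t_stand.png

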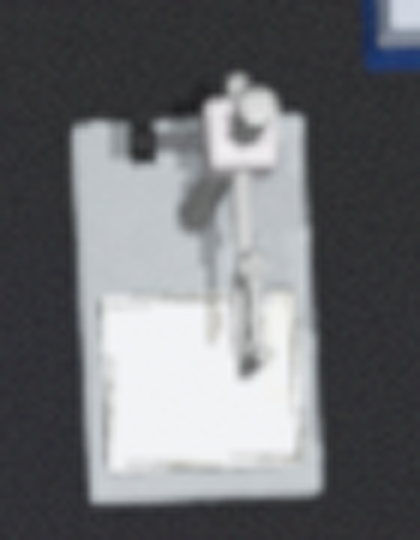

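View pics/s_bars.png

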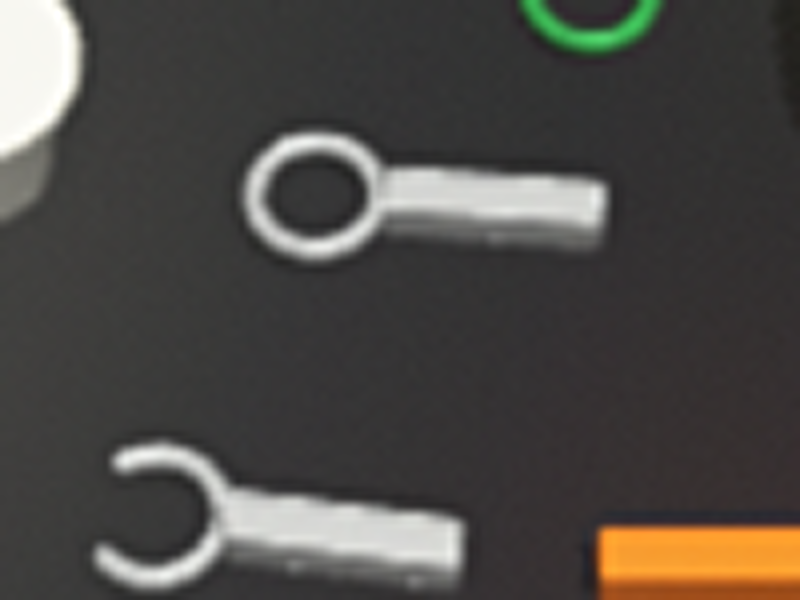

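View pics/s_stand.png

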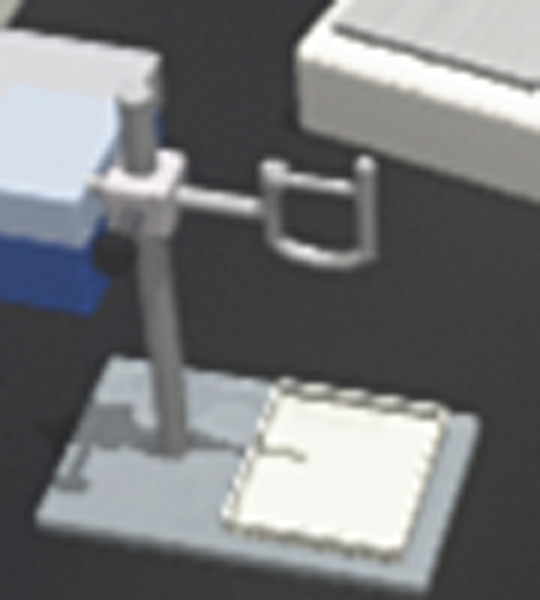

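```bash
cat > h.py <<'E'
import numpy as np
from plant import optics, readout
def ray(n,uv):
    c=optics.get_calibration(n);T=c["cam_to_world"]
    d=np.array([(uv[0]-c["cx"])/c["fx"],-(uv[1]-c["cy"])/c["fy"],-1])
    return T[:3,3],T[:3,:3]@d
def onz(n,uv,z):
    o,d=ray(n,uv); return o+d*(z-o[2])/d[2]
def proj(n,P):
    c=optics.get_calibration(n);T=c["cam_to_world"]
    q=T[:3,:3].T@(np.asarray(P,float)-T[:3,3])
    return np.array([c["cx"]+c["fx"]*q[0]/-q[2],c["cy"]-c["fy"]*q[1]/-q[2]])
def crop(x0,y0,k,pts): return [((x+.5)/k-.5+x0,(y+.5)/k-.5+y0) for x,y in pts]
E
python3 - <<'E'
from h import *
np.set_printoptions(precision=1,suppress=True)
print("base top");  P=[onz("top",p,12) for p in crop(290,90,6,[(75,122),(303,115),(322,495),(90,503)])]; print(np.array(P),np.mean(P,0))
print("base side");P=[onz("side",p,12) for p in crop(185,85,6,[(115,357),(479,418),(430,585),(38,520)])]; print(np.array(P),np.mean(P,0))
print("tray top");P=[onz("top",p,14) for p in crop(290,90,6,[(104,295),(293,292),(297,462),(110,468)])]; print(np.array(P),np.mean(P,0))
print("nose side",onz("side",crop(185,85,6,[(366,160)])[0],218),"shank side",onz("side",crop(185,85,6,[(272,166)])[0],208))
print("nose top",onz("top",crop(290,90,6,[(249,365)])[0],218),"rod top side",onz("side",crop(185,85,6,[(136,97)])[0],237))
print("rod foot side",onz("side",crop(185,85,6,[(173,450)])[0],12))
for n,c,z in (("top",crop(180,170,8,[(437,151),(448,205),(480,380),(464,290),(436,97),(439,207)]),8),("side",crop(210,225,8,[(315,195),(385,190),(603,208),(490,195),(247,195),(380,195)]),8)):
    print(n); print(np.array([onz(n,p,z) for p in c]))
E
```

```text
base top
[[ 780.7 -143.7   12. ]
 [ 781.3 -262.6   12. ]
 [ 581.6 -266.    12. ]
 [ 580.1 -146.3   12. ]] [ 680.9 -204.6   12. ]
base side
[[ 778.8 -259.6   12. ]
 [ 582.5 -263.7   12. ]
 [ 577.3 -146.8   12. ]
 [ 776.1 -139.3   12. ]] [ 678.7 -202.4   12. ]
tray top
[[ 688.4 -156.2   14. ]
 [ 687.7 -254.1   14. ]
 [ 598.8 -253.4   14. ]
 [ 597.8 -156.9   14. ]] [ 643.2 -205.1   14. ]
nose side [ 620.3 -204.7  218. ] shank side [ 663.3 -202.   208. ]
nose top [ 616.5 -198.6  218. ] rod top side [ 723.  -198.5  237. ]
rod foot side [ 727.1 -202.3   12. ]
top
[[538.1  74.    8. ]
 [516.9  70.1   8. ]
 [448.4  58.7   8. ]
 [483.6  64.3   8. ]
 [559.3  74.1   8. ]
 [516.1  73.6   8. ]]
side
[[537.4  74.7   8. ]
 [516.2  67.3   8. ]
 [447.4  56.2   8. ]
 [483.3  60.6   8. ]
 [558.4  80.2   8. ]
 [517.3  69.5   8. ]]
```

```bash
cat >> h.py <<'E'
from scipy.spatial.transform import Rotation as Ro
def go(target=None, yawdir=None):
    """prints state; delta to target in tool axes; yaw needed so that tool z or -z lies along yawdir (rad, world)"""
    s=readout.state(); R=Ro.from_quat(s["orientation"]).as_matrix(); p=s["eef_pos"]
    print("t %.2f pos %s F %s tau %s grip %.3f"%(s["t"],p.round(1),s["contact_force"].round(1),s["torque"].round(2),s["grip_width"]))
    print("x",R[:,0].round(3),"y",R[:,1].round(3),"z",R[:,2].round(3),"j",s["joint_pos"].round(2))
    if yawdir is not None:
        a=np.arctan2(R[1,1],R[0,1]); 
        for base in (np.pi/2,-np.pi/2):
            d=(yawdir+base-a+np.pi)%(2*np.pi)-np.pi
            print("yaw about tool x (deg):",round(-np.degrees(d),2))
    if target is not None:
        print("slide",(R.T@(np.array(target)-p)).round(1))
E
python3 - <<'E'
from h import *
go((508,69,60),0.18)
E
```

```text
t 0.10 pos [ 139.5 -583.   217.7] F [ 0.9 -0.4 -1.1] tau [ 0.   -0.03  0.05] grip 0.998
x [-0.     0.002 -1.   ] y [ 0.233 -0.973 -0.002] z [-0.973 -0.233 -0.   ] j [-1.42  0.13  1.49 -0.    1.52 -0.09]
yaw about tool x (deg): -176.86
yaw about tool x (deg): 3.14
slide [ 158.7 -548.1 -510. ]
```

```bash
R='{"slide":[0,-22.8,-21.2],"yaw":0,"fingers":0}'; python3 -m pendant '[{"slide":[0,-23,-21],"yaw":0,"fingers":0},{"slide":[0,-23,-21],"yaw":0,"fingers":0},{"slide":[0,-23,-21],"yaw":0,"fingers":0},{"slide":[0,-23,-21],"yaw":0,"fingers":0},{"slide":[0,-23,-21],"yaw":0,"fingers":0},{"slide":[0,-23,-21],"yaw":0,"fingers":0},{"slide":[0,-23,-21],"yaw":0,"fingers":0},{"slide":[0,-23,-21],"yaw":0,"fingers":0}]' 55
python3 -m pendant '[{"slide":[0,-23,-21],"yaw":0,"fingers":0},{"slide":[0,-23,-21],"yaw":0,"fingers":0},{"slide":[0,-23,-21],"yaw":0,"fingers":0},{"slide":[0,-23,-21],"yaw":0,"fingers":0},{"slide":[0,-23,-21],"yaw":0,"fingers":0},{"slide":[0,-23,-21],"yaw":0,"fingers":0},{"slide":[0,-23,-21],"yaw":0,"fingers":0},{"slide":[0,-23,-21],"yaw":0,"fingers":0}]' 55
python3 -c "
from h import *
go((508,69,60),0.18)"
```

```text
t: 0.77
eef_pos: [260.5, -363.9, 218.2]
orientation: [-0.702, -0.083, 0.702, -0.083]
contact_force: [0.8, 0.5, 0.5]
grip_width: 0.51
t: 1.43
eef_pos: [381.0, -145.9, 218.4]
orientation: [-0.702, -0.083, 0.702, -0.083]
contact_force: [1.0, -0.5, 0.3]
grip_width: 0.501
t 1.43 pos [ 381.  -145.9  218.4] F [ 1.  -0.5  0.3] tau [-0.04 -0.04  0.  ] grip 0.501
x [-0.  0. -1.] y [ 0.233 -0.973 -0.   ] z [-0.973 -0.233  0.   ] j [-0.49 -0.41  1.98 -0.    1.57  0.84]
yaw about tool x (deg): -176.87
yaw about tool x (deg): 3.13
slide [ 158.4 -179.5 -173.5]
```

```bash
python3 -m pendant '[{"slide":[10,-22,-22],"yaw":0,"fingers":0},{"slide":[20,-22,-22],"yaw":0,"fingers":0},{"slide":[20,-22,-22],"yaw":0,"fingers":0},{"slide":[20,-22,-22],"yaw":0,"fingers":0},{"slide":[20,-22,-22],"yaw":0,"fingers":0},{"slide":[20,-22,-22],"yaw":0,"fingers":0},{"slide":[20,-22,-22],"yaw":0,"fingers":0},{"slide":[20,-22,-18],"yaw":3,"fingers":0}]' 55
python3 - <<'E'
from h import *
import cv2
p,d=optics.read_camera("top"); cv2.imwrite("pics/t1.png",cv2.resize(p[160:260,190:290],None,fx=6,fy=6,interpolation=cv2.INTER_CUBIC))
p,d=optics.read_camera("side"); cv2.imwrite("pics/s1.png",cv2.resize(p[200:300,210:310],None,fx=6,fy=6,interpolation=cv2.INTER_CUBIC))
go((508,69,3),0.18)
E
```

```text
t: 2.1
eef_pos: [507.7, 65.4, 67.3]
orientation: [-0.704, -0.065, 0.704, -0.065]
contact_force: [0.9, -0.0, 0.2]
grip_width: 0.496
t 2.20 pos [504.8  66.8  64. ] F [-0.9 -0.2 -1.5] tau [-0.02  0.02 -0.02] grip 0.500
x [-0.007  0.001 -1.   ] y [ 0.183 -0.983 -0.002] z [-0.983 -0.183  0.007] j [0.03 0.03 1.89 0.   1.23 1.42]
yaw about tool x (deg): -179.79
yaw about tool x (deg): 0.21
slide [61.  -1.4 -4. ]
```

View pics/s1.png

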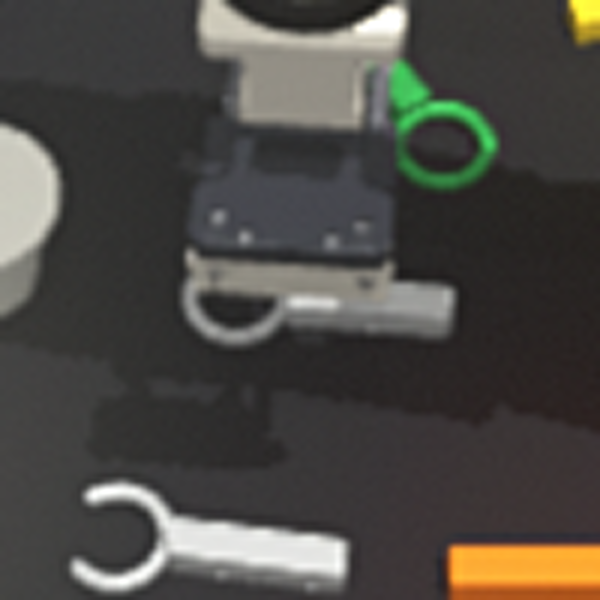

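```bash
python3 -m pendant '[{"slide":[15,-1,-3],"yaw":0,"fingers":0},{"slide":[15,0,0],"yaw":0,"fingers":0},{"slide":[14,0,0],"yaw":0,"fingers":0},{"slide":[10,0,0],"yaw":0,"fingers":0},{"slide":[5,0,0],"yaw":0,"fingers":0},{"slide":[0,0,0],"yaw":0,"fingers":0},{"slide":[0,0,0],"yaw":0,"fingers":0},{"slide":[0,0,0],"yaw":0,"fingers":0}]' 55
python3 -c "
from h import *
go((508,69,3),0.18)"
```

```text
t: 2.87
eef_pos: [510.7, 65.1, 10.7]
orientation: [0.705, 0.064, -0.704, 0.064]
contact_force: [0.2, -0.5, 0.6]
grip_width: 0.502
t 2.87 pos [510.7  65.1  10.7] F [ 0.2 -0.5  0.6] tau [-0.04 -0.01 -0.01] grip 0.502
x [ 0.002  0.    -1.   ] y [ 0.181 -0.983  0.   ] z [-0.983 -0.181 -0.001] j [ 0.03  0.11  1.91 -0.    1.12  1.42]
yaw about tool x (deg): -179.87
yaw about tool x (deg): 0.13
slide [ 7.7 -4.3  1.9]
```

```bash
python3 -m pendant '[{"slide":[4,-4,2],"yaw":0,"fingers":0},{"slide":[3,0,0],"yaw":0,"fingers":0},{"slide":[0,0,0],"yaw":0,"fingers":-1},{"slide":[0,0,0],"yaw":0,"fingers":-1},{"slide":[0,0,0],"yaw":0,"fingers":-1},{"slide":[0,0,0],"yaw":0,"fingers":-1},{"slide":[0,0,0],"yaw":0,"fingers":-1},{"slide":[0,0,0],"yaw":0,"fingers":-1}]' 55
python3 -c "
from h import *
go((508,69,3),0.18)"
```

```text
t: 3.53
eef_pos: [507.3, 68.8, 2.8]
orientation: [0.704, 0.064, -0.704, 0.064]
contact_force: [-0.1, -0.2, 0.7]
grip_width: 0.167
t 3.53 pos [507.3  68.8   2.8] F [-0.1 -0.2  0.7] tau [-0.02  0.02 -0.02] grip 0.167
x [ 0. -0. -1.] y [ 0.181 -0.983  0.   ] z [-0.983 -0.181 -0.   ] j [ 0.03  0.12  1.92 -0.    1.1   1.42]
yaw about tool x (deg): -179.86
yaw about tool x (deg): 0.14
slide [-0.2 -0.1 -0.7]
```

```bash
python3 -m pendant '[{"slide":[-15,0,0],"yaw":0,"fingers":-1},{"slide":[-32,0,0],"yaw":0,"fingers":-1},{"slide":[-35,0,0],"yaw":0,"fingers":-1},{"slide":[-35,0,0],"yaw":0,"fingers":-1},{"slide":[-35,0,0],"yaw":0,"fingers":-1},{"slide":[-35,0,0],"yaw":0,"fingers":-1},{"slide":[-35,0,0],"yaw":0,"fingers":-1},{"slide":[-25,0,0],"yaw":0,"fingers":-1}]' 55
python3 -c "
from h import *
go((545,-203.5,250),0.015)"
```

```text
t: 4.2
eef_pos: [507.8, 68.8, 253.3]
orientation: [0.705, 0.064, -0.703, 0.064]
contact_force: [0.5, -0.2, -0.9]
grip_width: 0.166
t 4.20 pos [507.8  68.8 253.3] F [ 0.5 -0.2 -0.9] tau [ 0.02 -0.03  0.01] grip 0.166
x [ 0.003  0.    -1.   ] y [ 0.181 -0.983  0.   ] z [-0.983 -0.181 -0.003] j [ 0.03 -0.12  1.68  0.    1.58  1.42]
yaw about tool x (deg): -170.4
yaw about tool x (deg): 9.6
slide [  3.4 274.6  12.9]
```

```bash
python3 -m pendant '[{"slide":[0,20,1],"yaw":0,"fingers":-1},{"slide":[0,38,2],"yaw":0,"fingers":-1},{"slide":[0,38,2],"yaw":0,"fingers":-1},{"slide":[0,38,2],"yaw":0,"fingers":-1},{"slide":[0,38,2],"yaw":0,"fingers":-1},{"slide":[0,38,2],"yaw":0,"fingers":-1},{"slide":[0,38,2],"yaw":4.6,"fingers":-1},{"slide":[0,26,0],"yaw":5,"fingers":-1}]' 55
python3 - <<'E'
from h import *
import cv2
p,d=optics.read_camera("top"); cv2.imwrite("pics/t2.png",cv2.resize(p[90:190,280:380],None,fx=6,fy=6,interpolation=cv2.INTER_CUBIC))
p,d=optics.read_camera("side"); cv2.imwrite("pics/s2.png",cv2.resize(p[80:180,200:300],None,fx=6,fy=6,interpolation=cv2.INTER_CUBIC))
go((545,-203.5,250),0.015)
E
```

```text
t: 4.87
eef_pos: [541.7, -206.5, 249.2]
orientation: [-0.707, -0.003, 0.707, -0.004]
contact_force: [0.2, 0.6, -1.1]
grip_width: 0.166
t 4.97 pos [ 541.5 -207.4  248.8] F [-0.5  0.  -1.7] tau [ 0.07  0.02 -0.02] grip 0.165
x [-0.001 -0.001 -1.   ] y [ 0.007 -1.     0.001] z [-1.    -0.007  0.001] j [-0.45  0.07  1.5  -0.    1.57  1.11]
yaw about tool x (deg): 179.55
yaw about tool x (deg): -0.45
slide [-1.2 -3.8 -3.6]
```

View pics/s2.png

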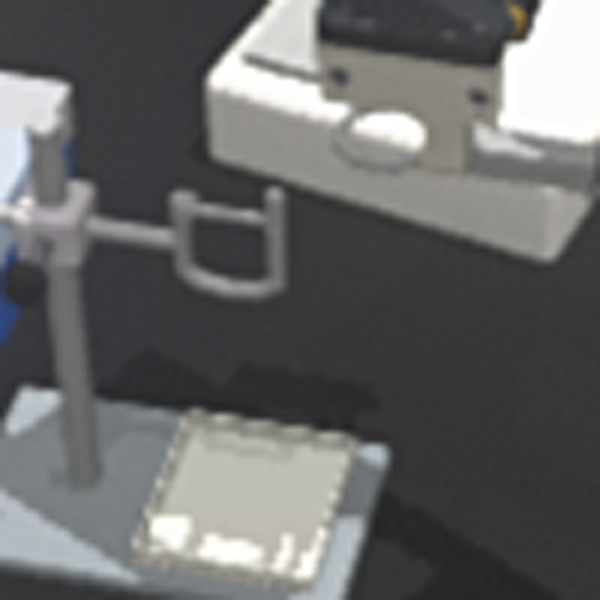

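View pics/t2.png

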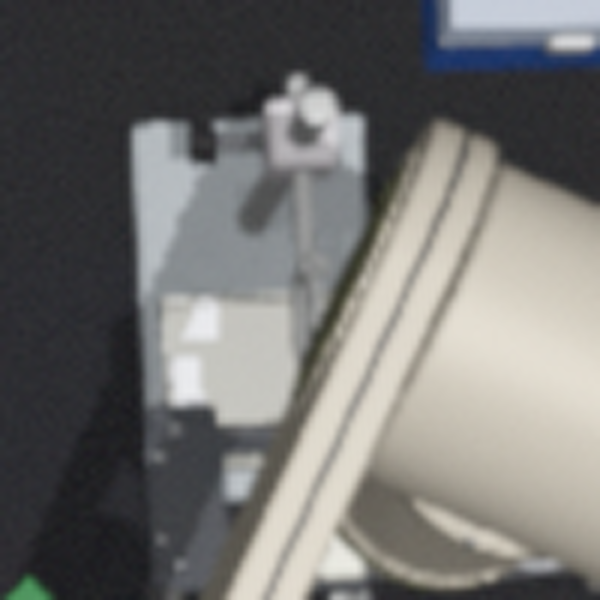

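Run:
```python
from h import *
np.set_printoptions(precision=1,suppress=True)
for l,p,z in (("eye",(381,140),254),("eyeleft",(334,135),254),("nose",(274,190),218),("shank",(181,195),208),("gate-nose end",(265,217),200),("rodtop",(48,128),237),("nose bowl outer",(283,270),170)):
    print(l,onz("side",crop(200,80,6,[p])[0],z))
go()
for P in ((572.7,-207.2,254),(595.7,-207,254),(619,-203,218),(619,-203,200)): print(P,(proj("side",P)-[200,80])*6+2.5)
```

```text
eye [ 573.1 -205.3  254. ]
eyeleft [ 593.3 -203.6  254. ]
nose [ 621.2 -204.5  218. ]
shank [ 663.9 -202.6  208. ]
gate-nose end [ 626.5 -206.7  200. ]
rodtop [ 721.9 -198.1  237. ]
nose bowl outer [ 619.2 -207.6  170. ]
t 4.97 pos [ 541.5 -207.4  248.8] F [-0.5  0.  -1.7] tau [ 0.1  0.  -0. ] grip 0.165
x [-0. -0. -1.] y [ 0. -1.  0.] z [-1. -0.  0.] j [-0.5  0.1  1.5 -0.   1.6  1.1]
(572.7, -207.2, 254) [383.  137.4]
(595.7, -207, 254) [330.8 129.3]
(619, -203, 218) [277.9 192.9]
(619, -203, 200) [278.9 224.9]
```

```bash
python3 -m pendant '[{"slide":[0,-3,-9],"yaw":-0.4,"fingers":-1},{"slide":[0,0,-10],"yaw":0,"fingers":-1},{"slide":[0,0,-10],"yaw":0,"fingers":-1},{"slide":[0,0,-7],"yaw":0,"fingers":-1},{"slide":[0,0,-3],"yaw":0,"fingers":-1},{"slide":[0,0,0],"yaw":0,"fingers":-1},{"slide":[0,0,0],"yaw":0,"fingers":-1},{"slide":[0,0,0],"yaw":0,"fingers":-1}]' 55
python3 - <<'E'
from h import *
import cv2
p,d=optics.read_camera("side"); cv2.imwrite("pics/s3.png",cv2.resize(p[80:150,210:290],None,fx=8,fy=8,interpolation=cv2.INTER_CUBIC))
go((580.3,-204.5,220),0.015)
E
```

```text
t: 5.63
eef_pos: [580.8, -199.1, 249.6]
orientation: [-0.707, -0.008, 0.707, -0.008]
contact_force: [-0.1, 0.1, -1.0]
grip_width: 0.164
t 5.68 pos [ 580.7 -199.3  249.7] F [ 0.3  0.4 -1.1] tau [ 0.03  0.   -0.03] grip 0.164
x [-0.  0. -1.] y [ 0.022 -1.    -0.   ] z [-1.    -0.022  0.   ] j [-0.41  0.16  1.4  -0.    1.58  1.13]
yaw about tool x (deg): -179.59
yaw about tool x (deg): 0.41
slide [29.7  5.2  0.6]
```

View pics/s3.png

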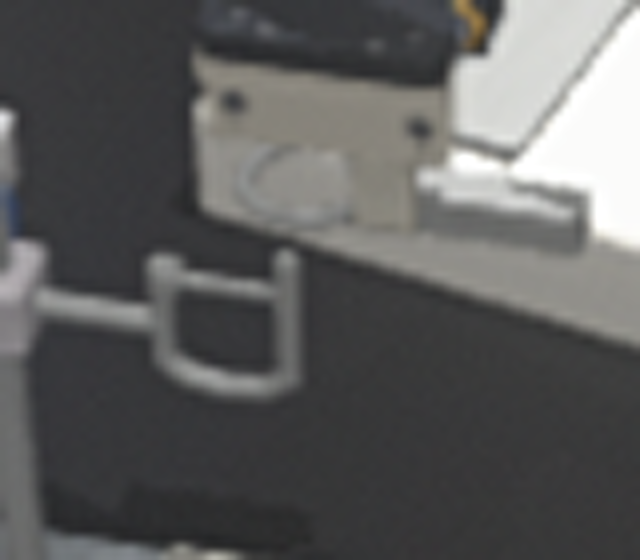

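```bash
python3 -m pendant '[{"slide":[0,5,0],"yaw":0.4,"fingers":-1},{"slide":[0,0,0],"yaw":0,"fingers":-1},{"slide":[5,0,0],"yaw":0,"fingers":-1},{"slide":[5,0,0],"yaw":0,"fingers":-1},{"slide":[4,0,0],"yaw":0,"fingers":-1},{"slide":[2,0,0],"yaw":0,"fingers":-1},{"slide":[0,0,0],"yaw":0,"fingers":-1},{"slide":[0,0,0],"yaw":0,"fingers":-1}]' 55
python3 - <<'E'
from h import *
import cv2
p,d=optics.read_camera("side"); cv2.imwrite("pics/s4.png",cv2.resize(p[80:150,210:290],None,fx=8,fy=8,interpolation=cv2.INTER_CUBIC))
go((580.3,-204.5,205),0.015)
print(onz("side",crop(210,80,8,[(293,185)])[0],255),onz("side",crop(210,80,8,[(287,255)])[0],218))
E
```

```text
t: 6.35
eef_pos: [580.9, -204.4, 233.3]
orientation: [-0.707, -0.005, 0.707, -0.005]
contact_force: [0.0, -0.5, -0.5]
grip_width: 0.169
t 6.40 pos [ 581.1 -204.4  233.6] F [ 0.7 -0.4 -1.7] tau [-0.03 -0.   -0.03] grip 0.164
x [-0.  0. -1.] y [ 0.015 -1.    -0.   ] z [-1.    -0.015  0.   ] j [-0.42  0.17  1.42  0.    1.55  1.13]
yaw about tool x (deg): 180.0
yaw about tool x (deg): -0.0
slide [28.6  0.   0.8]
[ 614.71688524 -194.13871449  255.        ] [ 620.49829295 -203.84802163  218.        ]
```

View pics/s4.png

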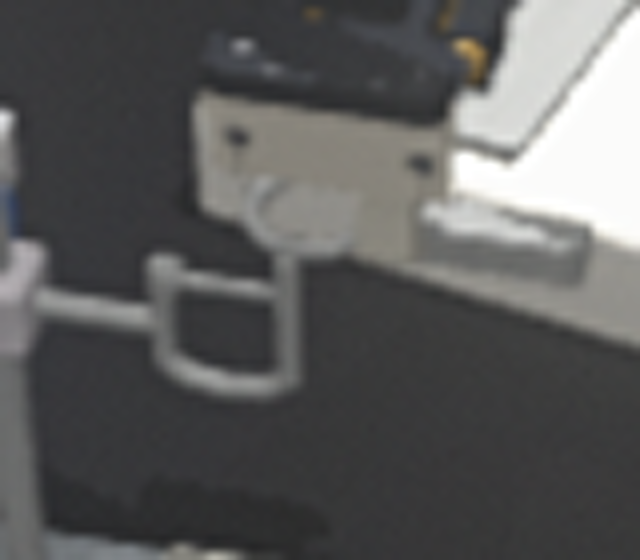

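```bash
python3 -m pendant '[{"slide":[4,0,0],"yaw":0,"fingers":-1},{"slide":[4,0,0],"yaw":0,"fingers":-1},{"slide":[3,0,0],"yaw":0,"fingers":-1},{"slide":[2,0,0],"yaw":0,"fingers":-1},{"slide":[1,0,0],"yaw":0,"fingers":-1},{"slide":[0,0,0],"yaw":0,"fingers":-1},{"slide":[0,0,0],"yaw":0,"fingers":-1},{"slide":[0,0,0],"yaw":0,"fingers":-1}]' 55
python3 -m pendant '[{"slide":[1,0,0],"yaw":0,"fingers":-1},{"slide":[1,0,0],"yaw":0,"fingers":-1},{"slide":[1,0,0],"yaw":0,"fingers":-1},{"slide":[0,0,0],"yaw":0,"fingers":-1},{"slide":[1,0,0],"yaw":0,"fingers":-1},{"slide":[0,0,0],"yaw":0,"fingers":-1},{"slide":[0,0,0],"yaw":0,"fingers":-1},{"slide":[0,0,0],"yaw":0,"fingers":-1}]' 55
python3 - <<'E'
from h import *
import cv2
p,d=optics.read_camera("side"); cv2.imwrite("pics/s5.png",cv2.resize(p[80:150,210:290],None,fx=8,fy=8,interpolation=cv2.INTER_CUBIC))
go((580.3,-204.5,205),0.015)
E
```

```text
t: 7.07
eef_pos: [581.2, -204.5, 219.9]
orientation: [0.707, 0.005, -0.707, 0.005]
contact_force: [0.9, -0.3, -1.3]
grip_width: 0.168
t: 7.73
eef_pos: [581.1, -204.5, 215.7]
orientation: [0.707, 0.005, -0.707, 0.005]
contact_force: [0.4, 0.1, -0.9]
grip_width: 0.166
t 7.78 pos [ 581.1 -204.5  215.7] F [-0.6 -0.  -2.4] tau [ 0.07 -0.04  0.01] grip 0.167
x [ 0. -0. -1.] y [ 0.015 -1.     0.   ] z [-1.    -0.015 -0.   ] j [-0.42  0.17  1.44  0.    1.52  1.13]
yaw about tool x (deg): 179.99
yaw about tool x (deg): -0.01
slide [10.7 -0.   0.8]
```

View pics/s5.png

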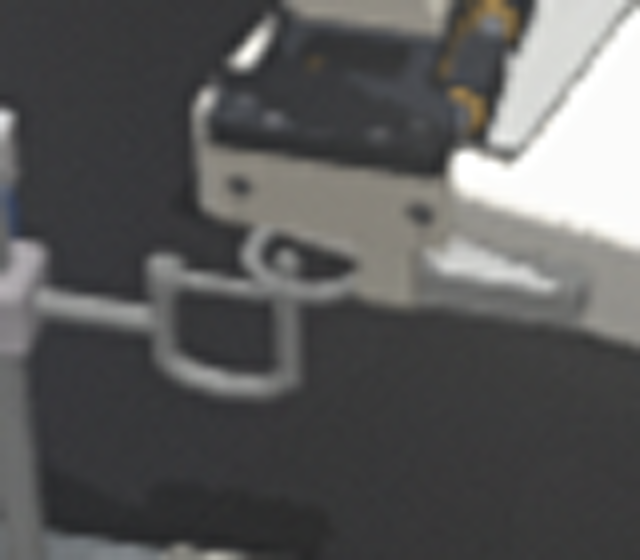

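```bash
python3 -m pendant '[{"slide":[1,0,0],"yaw":0,"fingers":-1},{"slide":[1,0,0],"yaw":0,"fingers":-1},{"slide":[1,0,0],"yaw":0,"fingers":-1},{"slide":[1,0,0],"yaw":0,"fingers":-1},{"slide":[1,0,0],"yaw":0,"fingers":-1},{"slide":[0,0,0],"yaw":0,"fingers":-1},{"slide":[0,0,0],"yaw":0,"fingers":-1},{"slide":[0,0,0],"yaw":0,"fingers":-1}]' 55
python3 -m pendant '[{"slide":[1,0,0],"yaw":0,"fingers":-1},{"slide":[1,0,0],"yaw":0,"fingers":-1},{"slide":[1,0,0],"yaw":0,"fingers":-1},{"slide":[1,0,0],"yaw":0,"fingers":-1},{"slide":[0,0,0],"yaw":0,"fingers":-1},{"slide":[0,0,0],"yaw":0,"fingers":-1},{"slide":[0,0,0],"yaw":0,"fingers":-1},{"slide":[0,0,0],"yaw":0,"fingers":-1}]' 55
python3 -c "
from h import *
go((580.3,-204.5,205),0.015)
go()"
```

```text
t: 8.45
eef_pos: [581.1, -204.5, 210.6]
orientation: [-0.707, -0.005, 0.707, -0.005]
contact_force: [0.4, -0.7, -0.2]
grip_width: 0.169
t: 9.12
eef_pos: [581.1, -204.5, 206.7]
orientation: [0.707, 0.005, -0.707, 0.005]
contact_force: [-0.4, 0.8, -1.4]
grip_width: 0.167
t 9.12 pos [ 581.1 -204.5  206.7] F [-0.4  0.8 -1.4] tau [-0.01  0.01  0.09] grip 0.167
x [ 0. -0. -1.] y [ 0.015 -1.     0.   ] z [-1.    -0.015 -0.   ] j [-0.42  0.18  1.46  0.    1.51  1.13]
yaw about tool x (deg): 180.0
yaw about tool x (deg): -0.0
slide [ 1.7 -0.   0.8]
t 9.12 pos [ 581.1 -204.5  206.7] F [-0.4  0.8 -1.4] tau [-0.01  0.01  0.09] grip 0.167
x [ 0. -0. -1.] y [ 0.015 -1.     0.   ] z [-1.    -0.015 -0.   ] j [-0.42  0.18  1.46  0.    1.51  1.13]
```

```bash
python3 -m pendant '[{"slide":[0,0,0.5],"yaw":0,"fingers":-1},{"slide":[0,0,0.5],"yaw":0,"fingers":-1},{"slide":[0,0,0.5],"yaw":0,"fingers":-1},{"slide":[0,0,0.5],"yaw":0,"fingers":-1},{"slide":[0,0,0],"yaw":0,"fingers":-1},{"slide":[0,0,0],"yaw":0,"fingers":-1},{"slide":[0,0,0],"yaw":0,"fingers":-1},{"slide":[0,0,0],"yaw":0,"fingers":-1}]' 55
python3 -m pendant '[{"slide":[0,0,0.5],"yaw":0,"fingers":-1},{"slide":[0,0,0],"yaw":0,"fingers":-1},{"slide":[0,0,0.5],"yaw":0,"fingers":-1},{"slide":[0,0,0],"yaw":0,"fingers":-1},{"slide":[0,0,0],"yaw":0,"fingers":-1},{"slide":[0,0,0],"yaw":0,"fingers":-1},{"slide":[0,0,0],"yaw":0,"fingers":-1},{"slide":[0,0,0],"yaw":0,"fingers":-1}]' 55
python3 -m pendant '[{"slide":[0,0,0.5],"yaw":0,"fingers":-1},{"slide":[0,0,0],"yaw":0,"fingers":-1},{"slide":[0,0,0.5],"yaw":0,"fingers":-1},{"slide":[0,0,0],"yaw":0,"fingers":-1},{"slide":[0,0,0],"yaw":0,"fingers":-1},{"slide":[0,0,0],"yaw":0,"fingers":-1},{"slide":[0,0,0],"yaw":0,"fingers":-1},{"slide":[0,0,0],"yaw":0,"fingers":-1}]' 55
```

```text
t: 9.78
eef_pos: [579.1, -204.5, 206.7]
orientation: [0.707, 0.005, -0.707, 0.005]
contact_force: [0.6, 0.7, -1.1]
grip_width: 0.166
t: 10.45
eef_pos: [578.2, -204.6, 206.7]
orientation: [0.707, 0.005, -0.707, 0.005]
contact_force: [1.6, -0.6, -2.0]
grip_width: 0.167
t: 11.12
eef_pos: [577.9, -204.5, 206.8]
orientation: [0.708, 0.005, -0.706, 0.005]
contact_force: [6.2, 0.6, -3.3]
grip_width: 0.165
```

```bash
python3 -m pendant '[{"slide":[0,0,-0.6],"yaw":0,"fingers":-1},{"slide":[0,0,-0.5],"yaw":0,"fingers":-1},{"slide":[1,0,0],"yaw":0,"fingers":-1},{"slide":[1,0,0],"yaw":0,"fingers":-1},{"slide":[1,0,0],"yaw":0,"fingers":-1},{"slide":[0,0,0],"yaw":0,"fingers":-1},{"slide":[0,0,0],"yaw":0,"fingers":-1},{"slide":[0,0,0],"yaw":0,"fingers":-1}]' 55
python3 -m pendant '[{"slide":[1,0,0],"yaw":0,"fingers":-1},{"slide":[1,0,0],"yaw":0,"fingers":-1},{"slide":[1,0,0],"yaw":0,"fingers":-1},{"slide":[1,0,0],"yaw":0,"fingers":-1},{"slide":[1,0,0],"yaw":0,"fingers":-1},{"slide":[0,0,0],"yaw":0,"fingers":-1},{"slide":[0,0,0],"yaw":0,"fingers":-1},{"slide":[0,0,0],"yaw":0,"fingers":-1}]' 55
python3 -m pendant '[{"slide":[1,0,0],"yaw":0,"fingers":-1},{"slide":[1,0,0],"yaw":0,"fingers":-1},{"slide":[1,0,0],"yaw":0,"fingers":-1},{"slide":[1,0,0],"yaw":0,"fingers":-1},{"slide":[0,0,0],"yaw":0,"fingers":-1},{"slide":[0,0,0],"yaw":0,"fingers":-1},{"slide":[0,0,0],"yaw":0,"fingers":-1},{"slide":[0,0,0],"yaw":0,"fingers":-1}]' 55
python3 - <<'E'
from h import *
import cv2
p,d=optics.read_camera("side"); cv2.imwrite("pics/s6.png",cv2.resize(p[80:150,210:290],None,fx=8,fy=8,interpolation=cv2.INTER_CUBIC))
go()
E
```

```text
t: 11.78
eef_pos: [578.1, -204.6, 203.5]
orientation: [-0.707, -0.005, 0.707, -0.005]
contact_force: [2.5, -0.2, -1.6]
grip_width: 0.167
t: 12.45
eef_pos: [578.2, -204.5, 198.7]
orientation: [0.707, 0.005, -0.707, 0.005]
contact_force: [-0.2, -0.4, 1.1]
grip_width: 0.168
t: 13.12
eef_pos: [578.2, -204.5, 194.6]
orientation: [-0.707, -0.005, 0.707, -0.005]
contact_force: [1.6, -0.1, 0.8]
grip_width: 0.169
t 13.17 pos [ 578.2 -204.5  194.6] F [ 2.1 -0.6  0.9] tau [-0.02 -0.3   0.02] grip 0.164
x [-0.  0. -1.] y [ 0.015 -1.    -0.   ] z [-1.    -0.015  0.   ] j [-0.42  0.18  1.48 -0.    1.48  1.13]
```

View pics/s6.png

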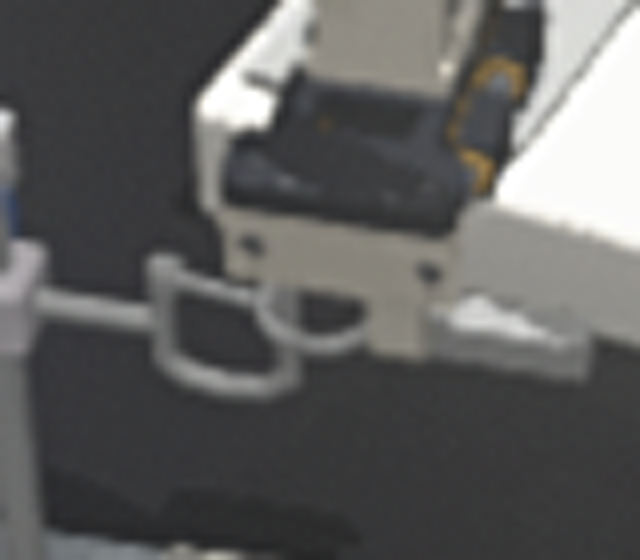

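```bash
python3 -m pendant '[{"slide":[1,0,0],"yaw":0,"fingers":-1},{"slide":[1,0,0],"yaw":0,"fingers":-1},{"slide":[1,0,0],"yaw":0,"fingers":-1},{"slide":[1,0,0],"yaw":0,"fingers":-1},{"slide":[1,0,0],"yaw":0,"fingers":-1},{"slide":[0,0,0],"yaw":0,"fingers":-1},{"slide":[0,0,0],"yaw":0,"fingers":-1},{"slide":[0,0,0],"yaw":0,"fingers":-1}]' 55
python3 -m pendant '[{"slide":[1,0,0],"yaw":0,"fingers":-1},{"slide":[1,0,0],"yaw":0,"fingers":-1},{"slide":[1,0,0],"yaw":0,"fingers":-1},{"slide":[1,0,0],"yaw":0,"fingers":-1},{"slide":[1,0,0],"yaw":0,"fingers":-1},{"slide":[0,0,0],"yaw":0,"fingers":-1},{"slide":[0,0,0],"yaw":0,"fingers":-1},{"slide":[0,0,0],"yaw":0,"fingers":-1}]' 55
python3 -c "
from h import *
go()"
```

```text
t: 13.83
eef_pos: [578.2, -204.5, 189.6]
orientation: [-0.707, -0.005, 0.707, -0.005]
contact_force: [0.6, 0.1, 1.8]
grip_width: 0.166
t: 14.5
eef_pos: [578.1, -204.5, 184.5]
orientation: [-0.707, -0.005, 0.707, -0.005]
contact_force: [0.3, -1.2, 1.3]
grip_width: 0.166
t 14.50 pos [ 578.1 -204.5  184.5] F [ 0.3 -1.2  1.3] tau [ 0.01 -0.39 -0.01] grip 0.166
x [-0.  0. -1.] y [ 0.015 -1.    -0.   ] z [-1.    -0.015  0.   ] j [-0.42  0.18  1.49 -0.    1.47  1.13]
```

```bash
python3 -m pendant '[{"slide":[1,0,0],"yaw":0,"fingers":-1},{"slide":[1,0,0],"yaw":0,"fingers":-1},{"slide":[1,0,0],"yaw":0,"fingers":-1},{"slide":[1,0,0],"yaw":0,"fingers":-1},{"slide":[1,0,0],"yaw":0,"fingers":-1},{"slide":[0,0,0],"yaw":0,"fingers":-1},{"slide":[0,0,0],"yaw":0,"fingers":-1},{"slide":[0,0,0],"yaw":0,"fingers":-1}]' 55
python3 - <<'E'
from h import *
import cv2
p,d=optics.read_camera("side"); cv2.imwrite("pics/s7.png",cv2.resize(p[80:150,210:290],None,fx=8,fy=8,interpolation=cv2.INTER_CUBIC))
go()
E
python3 -m pendant '[{"slide":[1,0,0],"yaw":0,"fingers":-1},{"slide":[1,0,0],"yaw":0,"fingers":-1},{"slide":[1,0,0],"yaw":0,"fingers":-1},{"slide":[0,0,0],"yaw":0,"fingers":-1},{"slide":[0,0,0],"yaw":0,"fingers":-1},{"slide":[0,0,0],"yaw":0,"fingers":-1},{"slide":[0,0,0],"yaw":0,"fingers":-1},{"slide":[0,0,0],"yaw":0,"fingers":-1}]' 55
python3 -c "
from h import *
go()"
```

```text
t: 15.17
eef_pos: [578.0, -204.5, 179.4]
orientation: [-0.707, -0.005, 0.707, -0.005]
contact_force: [-0.1, -1.1, 0.8]
grip_width: 0.164
t 15.22 pos [ 578.  -204.5  179.4] F [ 1.  -0.4  1.3] tau [-0.   -0.1   0.01] grip 0.168
x [-0.001  0.    -1.   ] y [ 0.015 -1.    -0.   ] z [-1.    -0.015  0.001] j [-0.42  0.19  1.5  -0.    1.46  1.13]
t: 15.88
eef_pos: [578.0, -204.5, 176.4]
orientation: [-0.707, -0.005, 0.707, -0.005]
contact_force: [-0.6, 0.6, -0.2]
grip_width: 0.167
t 15.88 pos [ 578.  -204.5  176.4] F [-0.6  0.6 -0.2] tau [ 0.01  0.02 -0.04] grip 0.167
x [-0.001  0.    -1.   ] y [ 0.015 -1.    -0.   ] z [-1.    -0.015  0.001] j [-0.42  0.19  1.5  -0.    1.45  1.13]
```

View pics/s7.png

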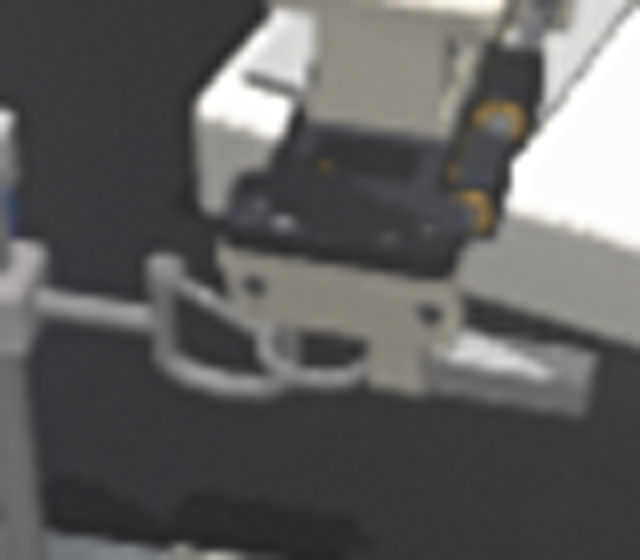

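Run:
```python
from h import *
import cv2
p,d=optics.read_camera("side"); cv2.imwrite("pics/s8.png",cv2.resize(p[80:150,210:290],None,fx=8,fy=8,interpolation=cv2.INTER_CUBIC))
go()
```

```text
t 15.93 pos [ 578.  -204.5  176.4] F [-0.1  0.2 -0.7] tau [0.04 0.06 0.04] grip 0.170
x [-0.001  0.    -1.   ] y [ 0.015 -1.    -0.   ] z [-1.    -0.015  0.001] j [-0.42  0.19  1.5  -0.    1.45  1.13]
```

View pics/s8.png

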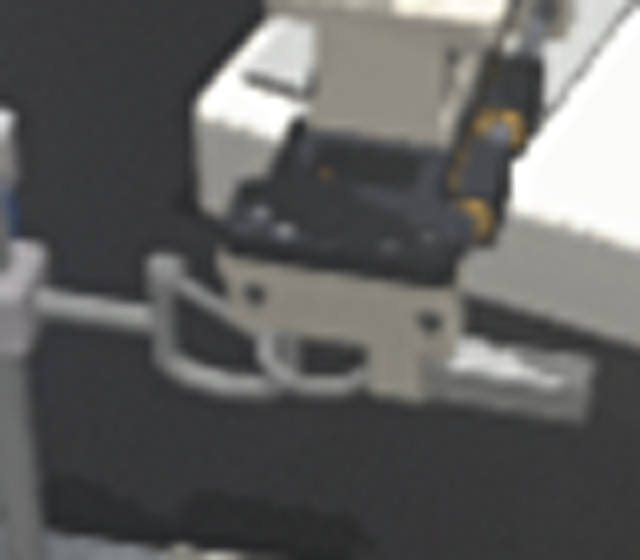

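```bash
python3 -m pendant '[{"slide":[1,0,0],"yaw":0,"fingers":-1},{"slide":[0,0,0],"yaw":0,"fingers":-1},{"slide":[1,0,0],"yaw":0,"fingers":-1},{"slide":[0,0,0],"yaw":0,"fingers":-1},{"slide":[1,0,0],"yaw":0,"fingers":-1},{"slide":[0,0,0],"yaw":0,"fingers":-1},{"slide":[0,0,0],"yaw":0,"fingers":-1},{"slide":[0,0,0],"yaw":0,"fingers":-1}]' 55
python3 - <<'E'
from h import *
import cv2
p,d=optics.read_camera("side"); cv2.imwrite("pics/s9.png",cv2.resize(p[80:150,210:290],None,fx=8,fy=8,interpolation=cv2.INTER_CUBIC))
go()
E
```

```text
t: 16.6
eef_pos: [578.2, -204.6, 173.6]
orientation: [0.707, 0.005, -0.707, 0.005]
contact_force: [1.5, -0.1, -1.4]
grip_width: 0.165
t 16.65 pos [ 578.2 -204.5  173.6] F [ 1.6  0.6 -1.5] tau [-0.03 -0.22 -0.06] grip 0.167
x [ 0.  0. -1.] y [ 0.015 -1.    -0.   ] z [-1.    -0.015 -0.   ] j [-0.42  0.19  1.5   0.    1.45  1.13]
```

View pics/s9.png

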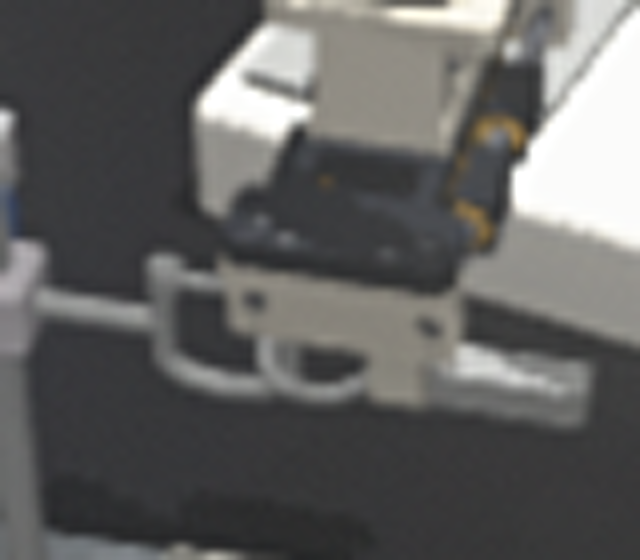

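```bash
python3 -m pendant '[{"slide":[1,0,0],"yaw":0,"fingers":-1},{"slide":[1,0,0],"yaw":0,"fingers":-1},{"slide":[1,0,0],"yaw":0,"fingers":-1},{"slide":[1,0,0],"yaw":0,"fingers":-1},{"slide":[0,0,0],"yaw":0,"fingers":-1},{"slide":[0,0,0],"yaw":0,"fingers":-1},{"slide":[0,0,0],"yaw":0,"fingers":-1},{"slide":[0,0,0],"yaw":0,"fingers":-1}]' 55
python3 -c "
from h import *
go()"
python3 -m pendant '[{"slide":[0,0,0],"yaw":0,"fingers":-1},{"slide":[0,0,0],"yaw":0,"fingers":-1},{"slide":[0,0,0],"yaw":0,"fingers":-1},{"slide":[0,0,1],"yaw":0,"fingers":-1},{"slide":[0,0,1],"yaw":0,"fingers":-1},{"slide":[0,0,1],"yaw":0,"fingers":-1},{"slide":[0,0,1],"yaw":0,"fingers":-1},{"slide":[0,0,1],"yaw":0,"fingers":-1}]' 4
python3 - <<'E'
from h import *
import cv2
p,d=optics.read_camera("side"); cv2.imwrite("pics/s10.png",cv2.resize(p[80:150,210:290],None,fx=8,fy=8,interpolation=cv2.INTER_CUBIC))
go()
E
```

```text
t: 17.32
eef_pos: [578.2, -204.5, 169.6]
orientation: [-0.707, -0.005, 0.707, -0.005]
contact_force: [1.5, -0.5, -1.6]
grip_width: 0.162
t 17.32 pos [ 578.2 -204.5  169.6] F [ 1.5 -0.5 -1.6] tau [-0.05 -0.29  0.02] grip 0.162
x [-0.  0. -1.] y [ 0.015 -1.    -0.   ] z [-1.    -0.015  0.   ] j [-0.42  0.19  1.51  0.    1.44  1.13]
t: 17.98
eef_pos: [574.2, -204.7, 170.2]
orientation: [0.708, 0.005, -0.706, 0.006]
contact_force: [6.2, -0.3, -0.9]
grip_width: 0.174
t 18.03 pos [ 574.1 -204.7  170.2] F [ 6.2 -0.5 -1.7] tau [-0.07 -0.96 -0.  ] grip 0.172
x [ 0.002 -0.    -1.   ] y [ 0.015 -1.     0.001] z [-1.    -0.015 -0.002] j [-0.43  0.18  1.52  0.    1.44  1.13]
```

View pics/s10.png

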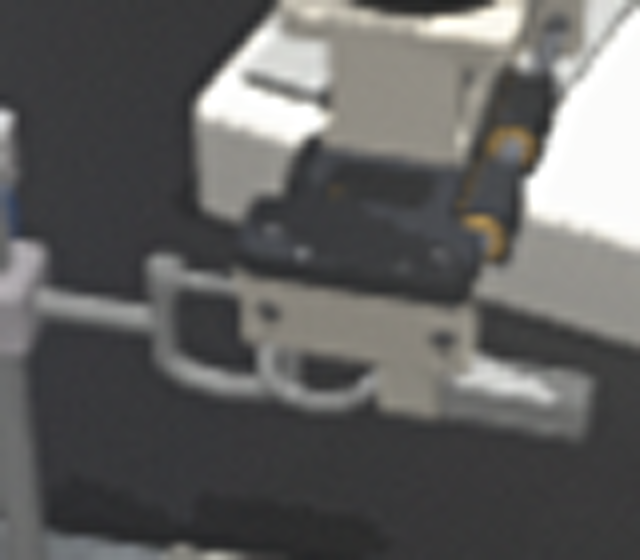

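```bash
python3 -m pendant '[{"slide":[0,0,2],"yaw":0,"fingers":-1},{"slide":[0,0,2],"yaw":0,"fingers":-1},{"slide":[0,0,2],"yaw":0,"fingers":-1},{"slide":[0,0,2],"yaw":0,"fingers":-1},{"slide":[0,0,2],"yaw":0,"fingers":-1},{"slide":[0,0,2],"yaw":0,"fingers":-1},{"slide":[0,0,2],"yaw":0,"fingers":-1},{"slide":[0,0,2],"yaw":0,"fingers":-1}]' 3
python3 -m pendant '[{"slide":[0,0,3],"yaw":0,"fingers":-1},{"slide":[0,0,3],"yaw":0,"fingers":-1},{"slide":[0,0,3],"yaw":0,"fingers":-1},{"slide":[0,0,3],"yaw":0,"fingers":-1},{"slide":[0,0,3],"yaw":0,"fingers":-1},{"slide":[0,0,3],"yaw":0,"fingers":-1},{"slide":[0,0,0],"yaw":0,"fingers":-1},{"slide":[0,0,0],"yaw":0,"fingers":-1}]' 3
python3 - <<'E'
from h import *
import cv2
p,d=optics.read_camera("side"); cv2.imwrite("pics/s11.png",cv2.resize(p[80:150,210:290],None,fx=8,fy=8,interpolation=cv2.INTER_CUBIC))
go()
E
```

```text
t: 18.7
eef_pos: [557.1, -204.9, 169.7]
orientation: [0.707, 0.005, -0.707, 0.005]
contact_force: [4.3, -0.2, -0.7]
grip_width: 0.173
t: 19.37
eef_pos: [538.7, -205.1, 169.5]
orientation: [-0.707, -0.005, 0.707, -0.005]
contact_force: [1.6, 0.8, -0.2]
grip_width: 0.171
t 19.42 pos [ 538.7 -205.1  169.5] F [ 1.1  0.5 -0.6] tau [-0.09 -0.33  0.  ] grip 0.174
x [-0.001  0.    -1.   ] y [ 0.015 -1.    -0.   ] z [-1.    -0.015  0.001] j [-0.45  0.1   1.62 -0.    1.43  1.1 ]
```

View pics/s11.png

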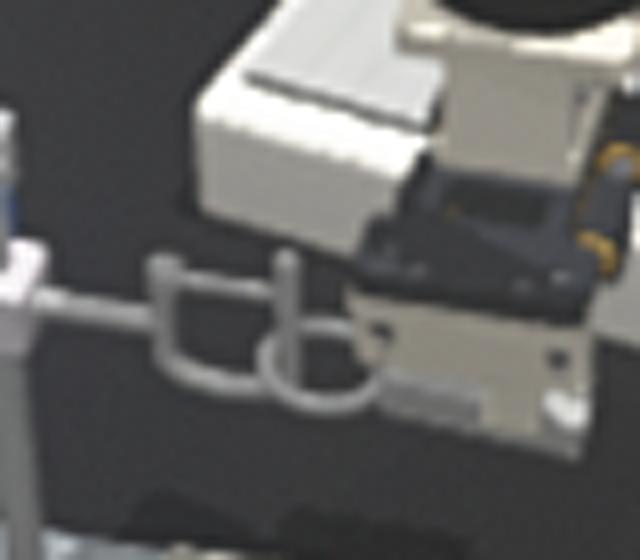

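```bash
python3 -m pendant '[{"slide":[4,0,0],"yaw":0,"fingers":-1},{"slide":[4,0,0],"yaw":0,"fingers":-1},{"slide":[4,0,-0.4],"yaw":0,"fingers":-1},{"slide":[4,0,-0.6],"yaw":0,"fingers":-1},{"slide":[4,0,-0.6],"yaw":0,"fingers":-1},{"slide":[4,0,-0.8],"yaw":0,"fingers":-1},{"slide":[4,0,-0.8],"yaw":0,"fingers":-1},{"slide":[0,0,0],"yaw":0,"fingers":-1}]' 3
python3 - <<'E'
from h import *
import cv2
p,d=optics.read_camera("side"); cv2.imwrite("pics/s12.png",cv2.resize(p[80:180,210:290],None,fx=6,fy=6,interpolation=cv2.INTER_CUBIC))
go()
E
```

```text
t: 20.08
eef_pos: [542.3, -204.8, 140.5]
orientation: [-0.707, -0.005, 0.707, -0.005]
contact_force: [0.7, -0.3, -0.9]
grip_width: 0.169
t 20.13 pos [ 542.3 -204.9  141. ] F [-0.6 -0.6 -1.3] tau [-0.02 -0.02  0.01] grip 0.172
x [-0.001  0.    -1.   ] y [ 0.015 -1.    -0.   ] z [-1.    -0.015  0.001] j [-0.45  0.13  1.64  0.    1.38  1.11]
```

View pics/s12.png

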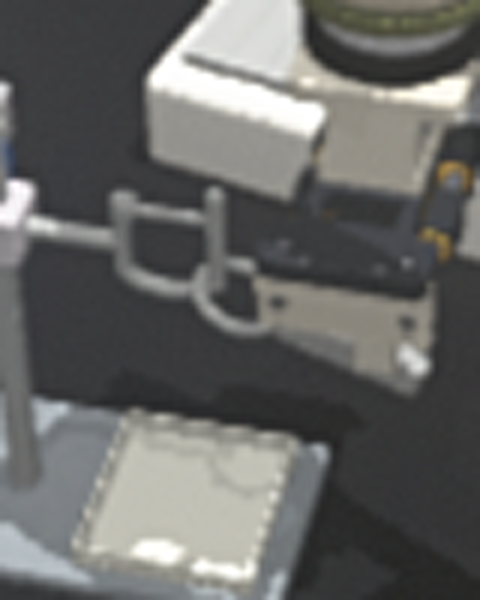

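```bash
python3 -m pendant '[{"slide":[3,0,-1],"yaw":0,"fingers":-1},{"slide":[3,0,-1],"yaw":0,"fingers":-1},{"slide":[3,0,-1],"yaw":0,"fingers":-1},{"slide":[3,0,-1],"yaw":0,"fingers":-1},{"slide":[3,0,-1.5],"yaw":0,"fingers":-1},{"slide":[3,0,-1.5],"yaw":0,"fingers":-1},{"slide":[3,0,-1.5],"yaw":0,"fingers":-1},{"slide":[0,0,0],"yaw":0,"fingers":-1}]' 3
python3 - <<'E'
from h import *
import cv2
p,d=optics.read_camera("side"); cv2.imwrite("pics/s13.png",cv2.resize(p[80:180,210:290],None,fx=6,fy=6,interpolation=cv2.INTER_CUBIC))
go()
E
```

```text
t: 20.8
eef_pos: [551.0, -204.8, 119.9]
orientation: [-0.707, -0.005, 0.707, -0.005]
contact_force: [0.8, -0.7, 0.2]
grip_width: 0.168
t 20.85 pos [ 551.  -204.9  120.3] F [ 0.5 -0.7  0. ] tau [-0.03 -0.08 -0.05] grip 0.171
x [-0.  0. -1.] y [ 0.015 -1.    -0.   ] z [-1.    -0.015  0.   ] j [-0.44  0.16  1.63  0.    1.34  1.11]
```

View pics/s13.png

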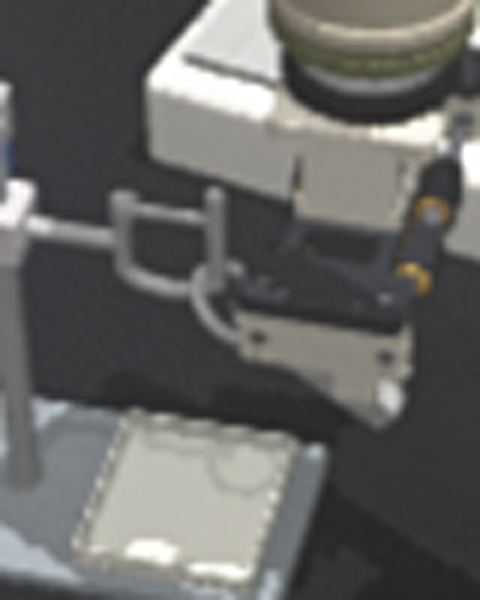

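```bash
python3 -m pendant '[{"slide":[3,0,-1],"yaw":0,"fingers":-1},{"slide":[3,0,-1],"yaw":0,"fingers":-1},{"slide":[3,0,-1],"yaw":0,"fingers":-1},{"slide":[3,0,-1],"yaw":0,"fingers":-1},{"slide":[3,0,-1],"yaw":0,"fingers":-1},{"slide":[3,0,-1],"yaw":0,"fingers":-1},{"slide":[3,0,-1],"yaw":0,"fingers":-1},{"slide":[0,0,0],"yaw":0,"fingers":-1}]' 3
python3 - <<'E'
from h import *
import cv2
p,d=optics.read_camera("side"); cv2.imwrite("pics/s14.png",cv2.resize(p[80:180,210:290],None,fx=6,fy=6,interpolation=cv2.INTER_CUBIC))
go()
E
```

```text
t: 21.52
eef_pos: [557.9, -204.7, 99.0]
orientation: [-0.707, -0.005, 0.707, -0.005]
contact_force: [3.7, -0.4, 2.9]
grip_width: 0.172
t 21.57 pos [ 557.7 -204.7   99.2] F [ 3.  -0.1  2. ] tau [-0.   -0.49  0.01] grip 0.170
x [-0.001  0.    -1.   ] y [ 0.015 -1.    -0.   ] z [-1.    -0.015  0.001] j [-0.44  0.2   1.63 -0.    1.31  1.12]
```

View pics/s14.png

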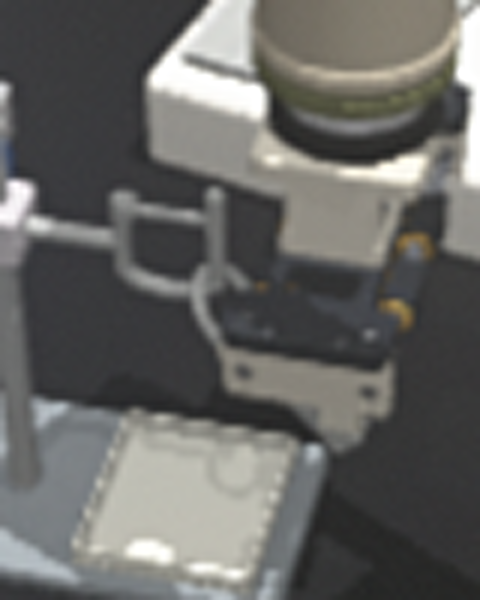

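```bash
python3 -m pendant '[{"slide":[1,0,-1],"yaw":0,"fingers":-1},{"slide":[1,0,-1],"yaw":0,"fingers":-1},{"slide":[1,0,-1],"yaw":0,"fingers":-1},{"slide":[1,0,-1],"yaw":0,"fingers":-1},{"slide":[1,0,-1],"yaw":0,"fingers":-1},{"slide":[1,0,-1],"yaw":0,"fingers":-1},{"slide":[0,0,0],"yaw":0,"fingers":-1},{"slide":[0,0,0],"yaw":0,"fingers":-1}]' 3
python3 - <<'E'
from h import *
import cv2
p,d=optics.read_camera("side"); cv2.imwrite("pics/s15.png",cv2.resize(p[80:180,210:290],None,fx=6,fy=6,interpolation=cv2.INTER_CUBIC))
go()
E
```

```text
t: 22.23
eef_pos: [563.8, -204.7, 93.5]
orientation: [-0.707, -0.005, 0.707, -0.005]
contact_force: [2.0, 0.2, 1.6]
grip_width: 0.169
t 22.28 pos [ 563.8 -204.7   93.5] F [ 0.8 -0.2  0.6] tau [ 0.01 -0.22 -0.05] grip 0.169
x [-0.  0. -1.] y [ 0.015 -1.    -0.   ] z [-1.    -0.015  0.   ] j [-0.43  0.22  1.62 -0.    1.3   1.12]
```

View pics/s15.png

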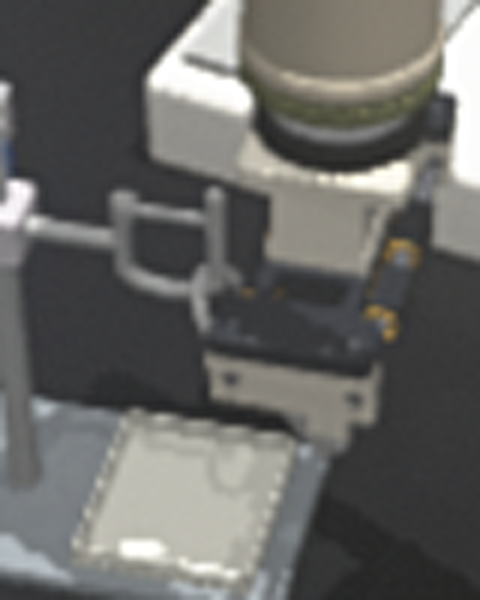

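```bash
python3 -m pendant '[{"slide":[0,0,0],"yaw":0,"fingers":0},{"slide":[0,0,0],"yaw":0,"fingers":0},{"slide":[0,0,0],"yaw":0,"fingers":0},{"slide":[0,0,0],"yaw":0,"fingers":0},{"slide":[0,0,4],"yaw":0,"fingers":0},{"slide":[0,0,8],"yaw":0,"fingers":0},{"slide":[0,0,12],"yaw":0,"fingers":0},{"slide":[0,0,16],"yaw":0,"fingers":0}]' 3
python3 -m pendant '[{"slide":[0,0,20],"yaw":0,"fingers":0},{"slide":[0,0,20],"yaw":0,"fingers":0},{"slide":[0,0,20],"yaw":0,"fingers":0},{"slide":[-20,0,10],"yaw":0,"fingers":0},{"slide":[-20,0,0],"yaw":0,"fingers":0},{"slide":[-20,0,0],"yaw":0,"fingers":0},{"slide":[-10,0,0],"yaw":0,"fingers":0},{"slide":[0,0,0],"yaw":0,"fingers":0}]' 3
cat > look.py <<'E'
from h import *
import cv2,sys
ims=[]
for i in range(4):
    p,d=optics.read_camera("side"); ims.append(cv2.resize(p[85:185,195:285],None,fx=4,fy=4,interpolation=cv2.INTER_CUBIC)[:, :])
    for _ in range(1): pass
cv2.imwrite(sys.argv[1],cv2.resize(np.vstack([np.hstack(ims[:2]),np.hstack(ims[2:])]),None,fx=.75,fy=.75)); go()
E
python3 look.py pics/s16.png
```

```text
t: 22.95
eef_pos: [523.3, -205.3, 93.6]
orientation: [0.707, 0.005, -0.707, 0.005]
contact_force: [-0.3, -1.2, -0.3]
grip_width: 0.499
t: 23.62
eef_pos: [455.1, -207.3, 166.5]
orientation: [0.709, 0.004, -0.706, 0.006]
contact_force: [0.7, -0.1, 0.4]
grip_width: 0.504
t 23.82 pos [ 453.1 -205.9  162. ] F [-0.5  0.5 -0.2] tau [ 0.07 -0.    0.04] grip 0.497
x [-0.002  0.001 -1.   ] y [ 0.015 -1.    -0.001] z [-1.    -0.015  0.002] j [-0.53 -0.11  1.84 -0.    1.42  1.03]
```

View pics/s16.png

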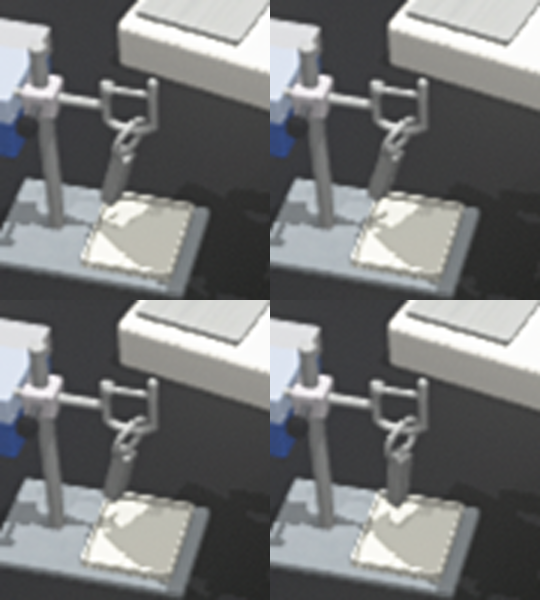

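The bar hangs in the hook and the gate is shut. It's still swinging, so I'll wait.

```bash
for i in 1; do python3 -m pendant '[{"slide":[0,0,0],"yaw":0,"fingers":0},{"slide":[0,0,0],"yaw":0,"fingers":0},{"slide":[0,0,0],"yaw":0,"fingers":0},{"slide":[0,0,0],"yaw":0,"fingers":0},{"slide":[0,0,0],"yaw":0,"fingers":0},{"slide":[0,0,0],"yaw":0,"fingers":0},{"slide":[0,0,0],"yaw":0,"fingers":0},{"slide":[0,0,0],"yaw":0,"fingers":0}]'; done >/dev/null
for i in 1 2 3 4 5 6; do python3 -m pendant '[{"slide":[0,0,0],"yaw":0,"fingers":0},{"slide":[0,0,0],"yaw":0,"fingers":0},{"slide":[0,0,0],"yaw":0,"fingers":0},{"slide":[0,0,0],"yaw":0,"fingers":0},{"slide":[0,0,0],"yaw":0,"fingers":0},{"slide":[0,0,0],"yaw":0,"fingers":0},{"slide":[0,0,0],"yaw":0,"fingers":0},{"slide":[0,0,0],"yaw":0,"fingers":0}]' >/dev/null; done
python3 look.py pics/s17.png
```

```text
t 28.68 pos [ 453.9 -206.4  163.7] F [ 0.  -0.5  0.1] tau [0.02 0.05 0.04] grip 0.500
x [ 0. -0. -1.] y [ 0.015 -1.     0.   ] z [-1.    -0.015 -0.   ] j [-0.53 -0.11  1.83 -0.    1.42  1.03]
```

View pics/s17.png

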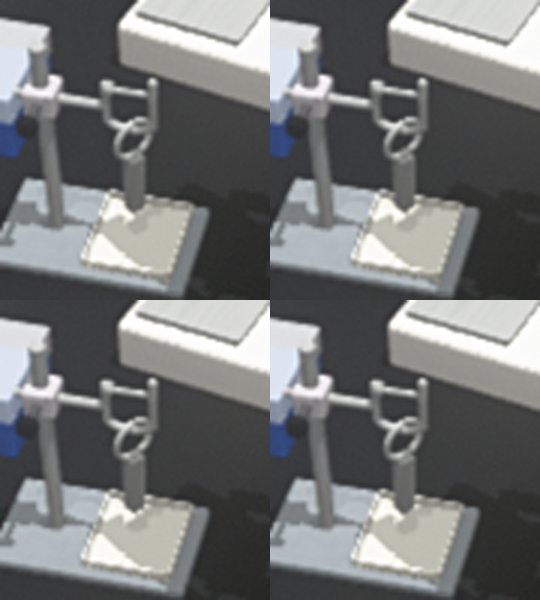

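```bash
for i in 1 2 3 4 5 6 7 8 9; do python3 -m pendant '[{"slide":[0,0,0],"yaw":0,"fingers":0},{"slide":[0,0,0],"yaw":0,"fingers":0},{"slide":[0,0,0],"yaw":0,"fingers":0},{"slide":[0,0,0],"yaw":0,"fingers":0},{"slide":[0,0,0],"yaw":0,"fingers":0},{"slide":[0,0,0],"yaw":0,"fingers":0},{"slide":[0,0,0],"yaw":0,"fingers":0},{"slide":[0,0,0],"yaw":0,"fingers":0}]' >/dev/null; done
python3 - <<'E'
from h import *
import cv2
fs=[]
for i in range(12): fs.append(cv2.GaussianBlur(optics.read_camera("side")[0],(3,3),0))
cv2.imwrite("pics/s18.png",cv2.resize(fs[-1][80:180,195:295],None,fx=6,fy=6,interpolation=cv2.INTER_CUBIC))
def r(y0,y1,x0,x1): return [round(float(np.abs(f[y0:y1,x0:x1].astype(float)-fs[0][y0:y1,x0:x1]).mean()),2) for f in fs[1:]]
print("bar",r(110,160,225,252)); print("static ref",r(110,160,196,222))
# bar-tip horizontal position by sub-pixel phase correlation
g=[cv2.cvtColor(f,cv2.COLOR_BGR2GRAY)[120:158,224:254].astype(np.float32) for f in fs]
print([np.round(cv2.phaseCorrelate(g[0],x)[0],2).tolist() for x in g[1:]])
cv2.imwrite("pics/full.png",fs[-1]); cv2.imwrite("pics/fullt.png",optics.read_camera("top")[0]); go()
E
```

```text
bar [0.27, 0.27, 0.27, 0.27, 0.28, 0.27, 0.27, 0.29, 0.27, 0.27, 0.26]
static ref [0.26, 0.26, 0.27, 0.26, 0.25, 0.27, 0.26, 0.24, 0.27, 0.26, 0.27]
[[0.03, 0.03], [0.01, 0.02], [0.02, 0.03], [0.01, 0.03], [0.03, 0.01], [-0.0, 0.02], [0.03, 0.02], [0.01, 0.03], [0.02, 0.02], [-0.0, 0.03], [0.02, -0.01]]
t 35.33 pos [ 453.9 -206.4  163.6] F [ 0.9  0.3 -0.1] tau [ 0.08 -0.    0.07] grip 0.499
x [ 0. -0. -1.] y [ 0.015 -1.     0.   ] z [-1.    -0.015 -0.   ] j [-0.53 -0.11  1.83  0.    1.42  1.03]
```

View pics/s18.png

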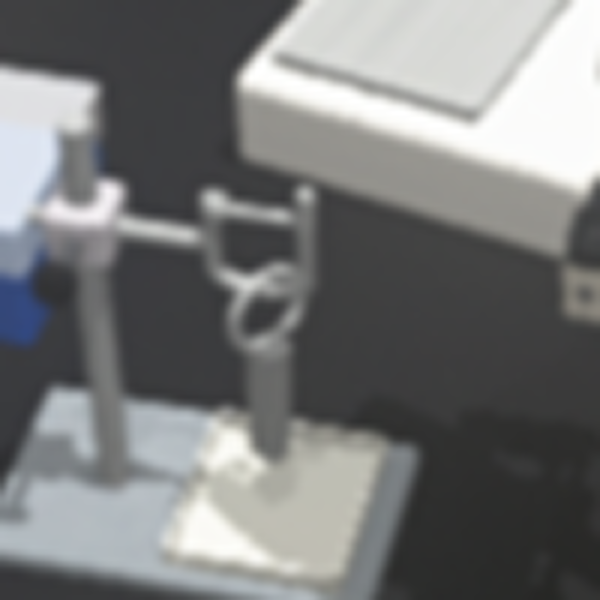

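View pics/full.png

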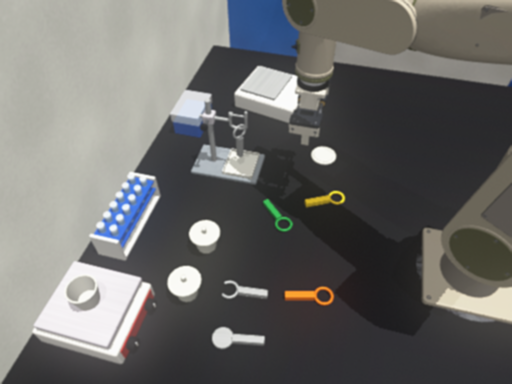

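The bar hangs vertical and still: its frame differences match the static background. The gate is shut, the robot is clear and nothing else in the scene has moved. I'm handing the job in.

```bash
python3 -c "
from plant import robot
print(robot.sign_off())"
```

```text
the job is handed in; nothing more can be done
None
```

The bar with the closed eye is hanging still in the dip stand's hook over the tray, with the gate shut. I handed the job in at about 35 s of the 58 s allowed.

- **Finding the nose:** I gripped the bar near its eye at 55 N and lowered the eye over the nose. Touch put the nose at about x = 622 mm, against 619 to 621 mm by camera. The highest contact reading then was about 7 N.
- **Through the gate:** I pushed the eye down along the nose in 1 mm steps. The gate took about 2 to 3 N and slipped past roughly 21 mm down.
- **Letting go:** I loosened the grip to 3–4 N, slid it back towards the tail and tilted the bar down to about 45° before releasing it. This kept the swing small. The drag pulled on the hook with about 6 N, and every force reading stayed well under the 16 N limit; I read forces mainly at the end of each move, so brief peaks in between could have been missed.
- **Last checks:** Over 0.6 s the bar's pixel motion was no more than 0.03 px, the same as the static background. The gripper stood about 170 mm back from the hook, touching nothing. The other two bars, both crucibles, the loose lid and the coloured look-alikes look unmoved by eye in the side view.
- **Disagreements:** The camera and the arm disagreed by about 2 mm across the hook, which is within the calibration error. One reading taken while the arm was still settling sent it 5 mm sideways above the hook; I corrected that before going down.

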